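# Tug-test the quick-release adaptor in a microphone table stand

### The job

Two microphone table stands look alike, but the latch of one is worn out. Take the quick-release adaptor from its cork parking ring, press it gently but fully home in a stand and tug it straight up with about 16 newtons, never more than 22, for about a second to check that it is held; if it comes out, do the same in the other stand. In the end set the adaptor fully home again in the stand that held it and let go, and leave the black tape roll, the mug and the soap bottle where they are.

Things in the scene. Friction and masses are not known exactly. Their poses are not given: they have to be found in the camera images.
- adaptor: quick-release adaptor, 84 mm long, 0.15 kg, round, upright in the parking ring. Origin: centre of its lower end, z up its axis. Steel shank 16 mm across, tip tapered to 8 mm over the lowest 8 mm, latch groove at z = 13-26 mm; orange flange 32 mm across at z = 34-38 mm; black ribbed grip 24 mm across at z = 38-72 mm; brass threaded post 13 mm across to z = 84 mm.
- stand_1: microphone table stand, fixed to the counter: round dark steel foot 90 mm across, 40 mm tower with an aluminium latch sleeve. Looks like the other stand; either may have the worn latch. Origin: centre of the underside, z up. Vertical bore in the tower 18 mm across, bottom at z = 14 mm. Adaptor fully home: flange on the rim, adaptor's origin on the bore's axis, 18 mm above this origin.
- stand_1_rim (a point): centre of stand_1's flat tower rim, 52 mm above the counter; the bore has a 45 degree lead-in, 24 mm across here. A sound latch clicks in over the last 18 mm at up to 12 N of push, then holds: after 1 to 6 mm of free play (it varies) its sprung sleeve gives about 1 mm per 16 N of upward pull. A worn latch lets the adaptor slide in and out at under 6 N.
- stand_2: the other microphone table stand, fixed, the same in look, size and frame as stand_1 (foot 90 mm across, rim at z = 52 mm, bore 18 mm across; adaptor fully home: its origin 18 mm above this origin). Either may have the worn latch.
- stand_2_rim (a point): centre of stand_2's flat tower rim, 52 mm above the counter; lead-in and latch behaviour as told for stand_1 (sound or worn).
- sleeve_1 (a joint): lift of the aluminium latch sleeve of one of the stands (which one is not told), m: 0 at rest, about 1 mm up per 16 N of pull on a latched adaptor; the reading's noise is as large as the lift itself
- sleeve_2 (a joint): the same for the latch sleeve of the other stand
- holder: cork parking ring, 56 mm across, 36 mm high, fixed, with a 21 mm through hole in which the adaptor stands loosely, its flange on the ring's top. Origin: centre of the underside, z up.
- pvc_tape: small black tape roll, 64 mm across, 19 mm high, lying flat; bystander. Origin: centre of the underside.
- work_mug: white mug with handle, 82 mm across, 100 mm high; bystander. Origin: centre of the underside.
- dish_soap: upright dish-soap bottle with yellow cap, 52 x 81 x 246 mm; bystander. Origin: centre of the underside.

How it is judged (in metres and radians):
On the way, in this order (a step that is already met when the one before it is completed fails the run):
1. the adaptor is pressed fully home in a stand (((z of adaptor in the frame of stand_1 between 0.0155 and 0.0195 m and horizontal distance between adaptor and stand_1 below 0.004 m and angle between adaptor's own z axis and vertical below 0.08 rad) or (z of adaptor in the frame of stand_2 between 0.0155 and 0.0195 m and horizontal distance between adaptor and stand_2 below 0.004 m and angle between adaptor's own z axis and vertical below 0.08 rad))), for 0.1 s.
2. the adaptor, gripped, is tugged upward against a latch that holds: its sleeve is drawn up by more than 0.7 mm (11 N) for half a second (value of joint any of sleeve_1, sleeve_2 above 0.0007 m and contact force between adaptor and the fingers above 1 N), for 0.5 s.
At the end, for the whole second after the job is handed in: the adaptor sits upright (within 0.08 rad) and fully home (within 2.5 mm of its seat, within 4 mm of the bore's axis) in the stand whose latch held it, at rest and released (((z of adaptor in the frame of stand_1 between 0.0155 and 0.0205 m and horizontal distance between adaptor and stand_1 below 0.004 m and angle between adaptor's own z axis and vertical below 0.08 rad) or (z of adaptor in the frame of stand_2 between 0.0155 and 0.0205 m and horizontal distance between adaptor and stand_2 below 0.004 m and angle between adaptor's own z axis and vertical below 0.08 rad)) and linear speed of adaptor below 0.02 m/s and contact force between adaptor and the fingers below 0.1 N); the robot touches nothing.
It fails at once if the adaptor presses on a stand with more than 40 N, all contacts added up (contact force between adaptor and stand_1 above 40 N or contact force between adaptor and stand_2 above 40 N).
It fails at once if a latch is pulled with more than 22 N (its sleeve drawn up by more than 1.4 mm) (value of joint any of sleeve_1, sleeve_2 above 0.0014 m).
It fails at once if a bystander (black tape roll, mug, soap bottle) is moved by more than 20 mm (distance of any of pvc_tape, work_mug, dish_soap from where it was at the start of the episode above 0.02 m).
It also fails if it takes over 72 s, if anything falls off the work surface, if the arm or the gripper's body presses on something with over 40 N, if the wrist force passes 120 N, or if a joint passes its speed limit or range.

### The arm

A 6-joint arm with a two-finger parallel gripper is mounted at the origin on a cart in front of the work surface, level with it; the furniture and walls round the work are solid. World frame = base frame: x ahead of the robot, y to its left, z up, the work surface at z = 0. Lengths are in mm, angles in rad, forces in N, time in s.
With the tool pointing down it reaches from about 350 to 975 mm from the base axis. Payload 7.1 kg.
Tool frame: the origin (TCP) lies midway between the tips of the shut fingers; the grasp point (between the pads) lies 19 mm behind it; z points along the fingers, y is the line along which they close (so a half turn about z gives the same grasp; the last joint's range is limited). The gripper opens to 88 mm and grips with 3 to 60 N. Pads are 20 mm wide; open, the fingers measure 115 mm over their backs; the gripper's body (75 mm by 178 mm) begins 61 mm behind the grasp point.
Start: joints at [-1.243, 0.423, 1.63, -0, 1.089, -0.019], TCP at [212.448, -587.767, 222.675] pointing down, gripper open.
Joint ranges: [-3, 3], [-0.9, 2.11], [0.09, 2.58], [-1.31, 4.45], [0.11, 2.69], [-2.54, 2.54]. Speed limits (rad/s): [2.39, 2.39, 3.01, 3.14, 3.14, 3.14].

### API

Orientations are given as a rotation vector (axis times angle).
In Python, from workcell import status, eyes, ticket gives the robot as it stands.
- The arm moves only by the shell command python3 -m jog FILE [OPENING], which reads ROWS from the file FILE. ROWS is a JSON list that holds a single list of rows (three levels of brackets), with 1 to 5 rows, each of 6 numbers: dx, dy, dz in mm, then a rotation vector rx, ry, rz in rad; each row shifts and turns the commanded pose from where the row before left it, along the tool's axes as they then stand; what a row does not reach is not made up. A row lasts 1/12 s, in which the tool goes at most 41.7 mm and 0.125 rad, less where a joint would pass 70% of its speed; a pose out of reach is approached as far as the arm can. OPENING is the finger opening in mm, set as the command begins (- or left out keeps the last). The fingers move at their own pace and stop on an object; the grip force is fixed at half the most. Time passes only in rows, so rows that do not move let the fingers close. It prints the time, the measured TCP pose, the force, the opening and the grip force at its end. Input that does not fit is refused with a message, and nothing moves.
- status.get_obs(): the state, without advancing time (a new reading comes with each control period).
- eyes.get_image(name): name is "scene" or "top" or "wrist"; returns a dict with "img" (384x512x3 uint8, red, green, blue), "range_z" (384x512 float32, mm along the optical axis (not along the pixel's ray), 0 where there is no reading), "fx", "fy", "cx", "cy" (pixels), "R" (3x3) and "t" (3): a world point X has camera coordinates R X + t. Camera axes: x right, y down, z forward; pixel columns grow to the right and rows downward; lengths in mm; the calibration is good to about 2 mm. The wrist camera is an equidistant fisheye: a pixel r from the principal point sees the ray r / f radians off the axis. A picture is of the moment at which its call begins.
- ticket.close_job(): hands the job in; it is judged then, once.
The state is a dict: "t": time; "qpos": joint angles; "qvel": joint speeds; "joint_torque": joint torques, N m; "ee_pos": TCP position; "orientation": TCP orientation; "ft_force": force on the tool from outside, world axes, zero at the start; "moment": the same for the moment, N m; "width": finger opening in mm; "grasp_force": force on a finger pad.
Only numpy, scipy, OpenCV 4.12 (cv2) and the standard library are available. Lean on these libraries where they do the work, as an engineer would, in place of code of your own. Each camera call takes 0.05 s, during which the arm holds its last target. There are 200 camera calls.

## Working session

There is one attempt and no reset: what is moved stays moved. The work goes in short steps, Python scripts to look and compute and a shell command to move; the robot and the scene stay as the last step left them, time stands still between calls to the robot, and variables do not carry over. Pictures are saved under pics/ and viewed, at most 10 in all, crops included, and the job is handed in when it is done.

```bash
mkdir -p pics; ls
cat > h.py <<'E'
import numpy as np,cv2
from workcell import status,eyes,ticket
def snap(n,f=None):
    d=eyes.get_image(n)
    if f: cv2.imwrite('pics/'+f,d['img'][:,:,::-1])
    return d
def ray(d,u,v):
    x=np.array([(u-d['cx'])/d['fx'],(v-d['cy'])/d['fy'],1.]); R=np.array(d['R']); t=np.array(d['t'])
    return -R.T@t, R.T@x
def on(d,u,v,z):
    o,r=ray(d,u,v); return o+r*(z-o[2])/r[2]
def cloud(d):
    H,W=d['range_z'].shape; u,v=np.meshgrid(np.arange(W),np.arange(H)); z=d['range_z']
    c=np.stack([(u-d['cx'])/d['fx']*z,(v-d['cy'])/d['fy']*z,z],-1)
    P=(c-np.array(d['t']))@np.array(d['R']); P[z==0]=np.nan
    return P
def st():
    o=status.get_obs(); return {k:np.round(o[k],3).tolist() for k in ('t','ee_pos','orientation','ft_force','width','grasp_force')}
E
python3 - <<'E'
from h import *
for n in('scene','top'):
    d=snap(n,n+'0.png'); print(n,d['fx'],d['cx'],d['cy'],np.round(-np.array(d['R']).T@d['t']),np.round(d['R'],2).tolist())
print(st())
E
```

```text
pics
scene 489.85164579651683 251.53081202971794 184.4451427467249 [ 937. -894.  716.] [[0.92, 0.39, 0.01], [0.22, -0.49, -0.84], [-0.32, 0.78, -0.54]]
top 477.19858739292096 254.9999407062493 194.07924516118953 [ 372.  105. 1026.] [[0.02, -1.0, 0.02], [-0.99, -0.02, -0.17], [0.17, -0.02, -0.99]]
{'t': 0.1, 'ee_pos': [212.313, -587.331, 222.023], 'orientation': [-3.093, -0.542, 0.0], 'ft_force': [-0.335, -0.505, -0.455], 'width': 87.806, 'grasp_force': 0.0}
```

View pics/scene0.png

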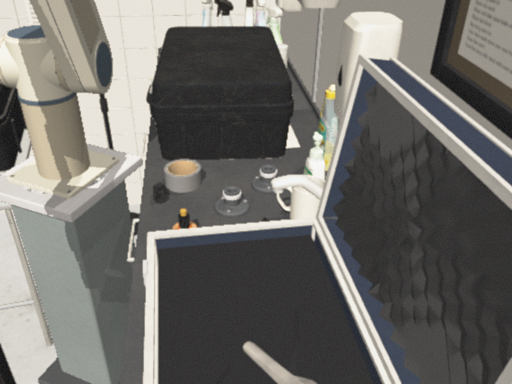

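View pics/top0.png

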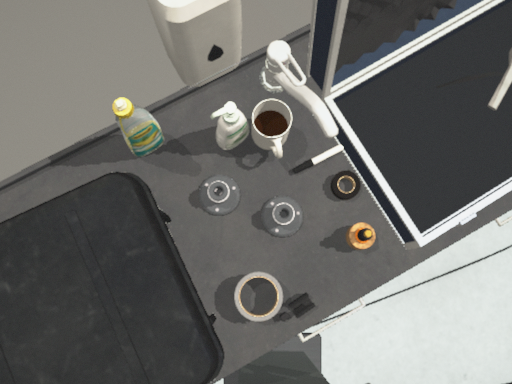

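The top view shows the stands at about (220,194) and (284,214), the adaptor (orange flange) at (362,235), the black tape at (345,184), the mug at (271,123) and the soap bottle at (140,130). The scene view shows the adaptor at (183,218), close to a raised case edge.

Run:
```python
from h import *
T=snap('top'); S=snap('scene'); im=T['img'].astype(int); P=cloud(T)
hs=cv2.cvtColor(T['img'],cv2.COLOR_RGB2HSV)
m=((hs[...,0]<18)&(hs[...,1]>170)&(hs[...,2]>120)).astype(np.uint8)
m[:,:330]=0;m[:215]=0;m[260:]=0
vv,uu=np.nonzero(m); (c,r)=cv2.minEnclosingCircle(np.stack([uu,vv],1).astype(np.float32)); print('orange',c,r,on(T,*c,38), on(T,c[0]+r,c[1],38)-on(T,*c,38))
hs=cv2.cvtColor(S['img'],cv2.COLOR_RGB2HSV)
m=((hs[...,0]<18)&(hs[...,1]>170)&(hs[...,2]>120)).astype(np.uint8); m[:,:160]=0;m[:,210:]=0;m[:200]=0;m[240:]=0
vv,uu=np.nonzero(m); print('scene orange',uu.min(),uu.max(),vv.min(),vv.max())
g=cv2.cvtColor(T['img'],cv2.COLOR_RGB2GRAY)
for (u,v) in((220,194),(284,214)):
    # cloud-based: points with z 45..58 within window
    w=P[v-30:v+30,u-30:u+30]; q=w[(w[...,2]>47)&(w[...,2]<57)]; print('stand rim cloud',len(q),(q.min(0)+q.max(0))/2,q.max(0)-q.min(0),np.median(q,0))
    print('ray',on(T,u,v,52), 'z near', np.nanmedian(w[...,2]))
    crop=cv2.resize(T['img'][v-30:v+30,u-30:u+30],(380,380),interpolation=cv2.INTER_CUBIC)
    cv2.imwrite(f'pics/c{u}.png',crop[:,:,::-1])
a=[cv2.imread(f'pics/c{u}.png') for u in(220,284)]
cv2.imwrite('pics/cc.png',np.hstack(a))
# coarse height map
G={}
xs=np.arange(100,800,50); ys=np.arange(-700,500,50)
print('ys',ys.tolist())
for x in xs:
    print(x,[int(np.nanmax(np.r_[-99,P[...,2][(abs(P[...,0]-x)<25)&(abs(P[...,1]-y)<25)]])) for y in ys])
```

```text
orange (361.7826232910156, 235.3478240966797) 7.389481544494629 [ 461.33577059 -135.61600163   38.        ] [  0.29830937 -15.44270115   0.        ]
scene orange 178 190 225 227
stand rim cloud 243 [546.60324766 167.1606309   51.23292325] [39.09952312 41.64417053  8.44938753] [546.27063589 167.40799849  51.33501628]
ray [539.94209091 160.60832644  52.        ] z near 1.3829947115032977
stand rim cloud 256 [502.45972143  30.53463837  51.91244386] [40.14302422 43.60972298  9.72098585] [502.62226063  29.87788368  51.28721772]
ray [500.94154332  27.77494418  52.        ] z near 1.5059026916996592
ys [-700, -650, -600, -550, -500, -450, -400, -350, -300, -250, -200, -150, -100, -50, 0, 50, 100, 150, 200, 250, 300, 350, 400, 450]
100 [-99, -99, -99, -99, -99, -99, -99, -99, -99, -99, -99, -99, -99, -99, -99, -99, -99, -99, -99, -99, -99, -99, -99, -99]
150 [-99, -99, -99, -99, -99, -99, -99, -99, -99, -99, -99, -99, -99, -99, -99, -99, -99, 4, -99, -99, -99, -99, -99, -99]
200 [-99, -99, -99, -99, -99, -99, -99, -99, -99, -99, -99, -99, -99, -99, -99, 2, 5, 240, 245, 246, 245, 245, 244, 24
[... 521 characters left out ...]
, 13, 15, 8, 6, 7, 242, 244, 246, 246, 244]
500 [-99, -99, -99, -99, -84, 4, 92, 99, 98, 90, 93, 39, 37, 4, 56, 56, 4, 44, 17, 235, 244, 244, 244, 241]
550 [-99, -99, -99, -95, 1, 93, 93, 91, 63, 63, 93, 93, 23, 6, 15, 43, 10, 55, 54, 5, 240, 241, 226, 3]
600 [-99, -99, -99, -99, 7, 61, 64, 64, 64, 63, 62, 94, 91, 19, 18, 88, 6, 13, 15, 6, 5, 5, 5, 6]
650 [-99, -99, -99, -99, -99, 63, 63, 62, 63, 63, 63, 91, 93, 171, 170, 102, 123, 187, 170, 6, 248, 248, 20, 400]
700 [-99, -99, -99, -99, -99, 62, 64, 63, 62, 62, 63, 64, 92, 173, 171, 101, 126, 460, 462, 459, 228, 457, 489, 455]
750 [-99, -99, -99, -99, -99, 91, 89, 62, 64, 63, 62, 62, 105, 387, 367, 150, 425, 456, 5, 452, 414, 447, -99, -99]
```

View pics/cc.png

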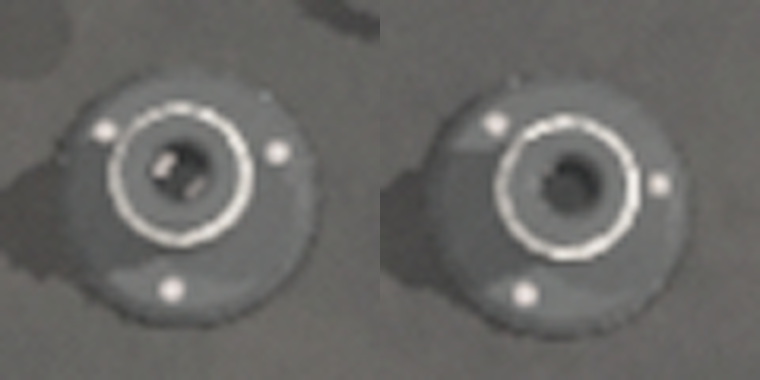

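Crop: the white rim rings are centred at about (180,173) in the left half and (187,187) in the right half. That puts stand A near top pixel (218,191) and stand B near (283,213).

Run:
```python
from h import *
from scipy.spatial.transform import Rotation as Rn
T=snap('top');S=snap('scene')
A=on(T,218.0,190.9,52);B=on(T,283.1,213.1,52);D=on(T,361.8,235.3,38)
print('A',A,'B',B,'D',D)
g=cv2.cvtColor(T['img'],cv2.COLOR_RGB2GRAY)
for n,(u,v) in dict(A=(218,191),B=(283,213)).items():
    w=g[v-13:v+14,u-13:u+14]; yy,xx=np.nonzero(w>140); (c,r)=cv2.minEnclosingCircle(np.stack([xx,yy],1).astype(np.float32)); 
    yy2,xx2=np.nonzero(w>140); print(n,'ring',c[0]+u-13,c[1]+v-13,r,on(T,c[0]+u-13,c[1]+v-13,52))
# scene triangulation of adaptor
print('scene flange',on(S,184,226,38))
P=np.vstack([cloud(T).reshape(-1,3),cloud(S).reshape(-1,3)]);P=P[~np.isnan(P).any(1)]
P=P[(P[:,0]>250)]
for n,c,zb in(('A',(546.5,167),125),('B',(502.5,30),125),('D',(461.3,-135.6),108)):
    Q=P[(P[:,2]>zb)&(P[:,2]<420)][:,:2]-c; Q=Q[np.hypot(*Q.T)<260]; out=[]
    for deg in range(0,180,10):
        a=np.radians(deg); l=abs(Q@[np.cos(a),np.sin(a)]);s=abs(Q@[-np.sin(a),np.cos(a)])
        cl=np.hypot(np.maximum(l-89,0),np.maximum(s-37.5,0)); out.append((deg,int(cl.min()) if len(cl) else 999))
    print(n,out)
R=Rn.from_rotvec(status.get_obs()['orientation']).as_matrix();print(np.round(R,3)); print(np.round(status.get_obs()['qpos'],3),st()['ee_pos'])
```

```text
A [546.36623367 164.93872908  52.        ] B [502.77186953  29.64432321  52.        ] D [ 461.43597821 -135.65437678   38.        ]
A ring 216.2542371749878 190.12711906433105 13.321273803710938 [547.91508258 168.59812225  52.        ]
B ring 281.96276569366455 210.69680881500244 14.225029945373535 [507.71761165  32.02878912  52.        ]
scene flange [ 459.90580006 -133.52326427   38.        ]
A [(0, 25), (10, 21), (20, 19), (30, 19), (40, 30), (50, 43), (60, 29), (70, 20), (80, 14), (90, 11), (100, 11), (110, 14), (120, 17), (130, 12), (140, 10), (150, 13), (160, 17), (170, 22)]
B [(0, 57), (10, 64), (20, 76), (30, 91), (40, 100), (50, 95), (60, 94), (70, 100), (80, 105), (90, 94), (100, 79), (110, 66), (120, 57), (130, 56), (140, 60), (150, 63), (160, 61), (170, 56)]
D [(0, 96), (10, 97), (20, 102), (30, 103), (40, 97), (50, 96), (60, 100), (70, 108), (80, 120), (90, 135), (100, 148), (110, 154), (120, 154), (130, 146), (140, 133), (150, 118), (160, 107), (170, 100)]
[[ 0.94   0.34  -0.   ]
 [ 0.34  -0.94   0.001]
 [ 0.    -0.001 -1.   ]]
[-1.243  0.423  1.63  -0.     1.089 -0.019] [212.393, -587.575, 222.393]
```

```bash
for i in 1 2 3; do :; done
echo '[[[26, -22.7, 0, 0, 0, 0], [26, -22.7, 0, 0, 0, 0], [26, -22.7, 0, 0, 0, 0], [26, -22.7, 0, 0, 0, 0], [26, -22.7, 0, 0, 0, 0]]]' > rows.txt && python3 -m jog rows.txt 60
echo '[[[26, -22.7, 0, 0, 0, 0], [26, -22.7, 0, 0, 0, 0], [26, -22.7, 0, 0, 0, 0], [26, -22.7, 0, 0, 0, 0], [26, -22.7, 0, 0, 0, 0]]]' > rows.txt && python3 -m jog rows.txt
echo '[[[26, -22.7, 0, 0, 0, 0], [26, -22.7, 0, 0, 0, 0], [26, -22.7, 0, 0, 0, 0], [26, -22.7, 0, 0, 0, 0], [26, -22.7, 0, 0, 0, 0]]]' > rows.txt && python3 -m jog rows.txt
echo '[[[0, 0, 0, 0, 0, -0.12], [0, 0, 0, 0, 0, -0.12], [0, 0, 0, 0, 0, -0.12], [0, 0, 0, 0, 0, -0.12], [0, 0, 0, 0, 0, -0.12]]]' > rows.txt && python3 -m jog rows.txt
echo '[[[0, 0, 0, 0, 0, -0.12], [0, 0, 0, 0, 0, -0.12], [0, 0, 0, 0, 0, -0.12], [0, 0, 0, 0, 0, -0.12], [0, 0, 0, 0, 0, -0.12]]]' > rows.txt && python3 -m jog rows.txt
echo '[[[0, 0, 0, 0, 0, -0.12], [0, 0, 0, 0, 0, -0.12], [0, 0, 0, 0, 0, -0.12], [0, 0, 0, 0, 0, -0.12], [0, 0, 0, 0, 0, -0.12]]]' > rows.txt && python3 -m jog rows.txt
echo '[[[0, 0, 0, 0, 0, -0.12], [0, 0, 0, 0, 0, -0.12], [0, 0, 0, 0, 0, -0.055], [0, 0, 0, 0, 0, 0]]]' > rows.txt && python3 -m jog rows.txt
```

```text
t: 0.72
ee_pos: [296.5, -435.4, 222.6]
orientation: [-3.095, -0.541, -0.0]
ft_force: [0.1, -0.4, 1.1]
width: 61.1
grasp_force: 0.0
t: 1.13
ee_pos: [380.3, -284.4, 222.9]
orientation: [3.094, 0.541, 0.0]
ft_force: [0.4, 0.1, 0.6]
width: 59.9
grasp_force: 0.0
t: 1.55
ee_pos: [464.1, -133.4, 222.9]
orientation: [3.094, 0.542, 0.001]
ft_force: [0.3, -0.3, -0.2]
width: 59.8
grasp_force: 0.0
t: 1.97
ee_pos: [463.6, -134.8, 222.7]
orientation: [2.791, 1.441, 0.0]
ft_force: [-0.2, -0.3, -0.9]
width: 60.0
grasp_force: 0.0
t: 2.38
ee_pos: [463.5, -135.0, 222.8]
orientation: [2.241, 2.201, 0.0]
ft_force: [-0.2, 0.2, 0.6]
width: 60.4
grasp_force: 0.0
t: 2.8
ee_pos: [463.5, -135.0, 222.7]
orientation: [1.491, 2.765, 0.0]
ft_force: [0.4, 0.9, -0.1]
width: 59.8
grasp_force: 0.0
t: 3.13
ee_pos: [463.5, -135.0, 222.7]
orientation: [1.074, 2.952, 0.0]
ft_force: [0.2, -0.0, 0.4]
width: 59.7
grasp_force: 0.0
```

```bash
cat >> h.py <<'E'
def fray(d,u,v):
    a=np.array([(u-d['cx'])/d['fx'],(v-d['cy'])/d['fy']]); th=np.hypot(*a); s=np.sin(th)/th if th>1e-9 else 1.
    R=np.array(d['R']); return -R.T@d['t'], R.T@np.array([a[0]*s,a[1]*s,np.cos(th)])
def fon(d,u,v,z):
    o,r=fray(d,u,v); return o+r*(z-o[2])/r[2]
def fproj(d,X):
    c=np.array(d['R'])@np.asarray(X,float)+d['t']; th=np.arctan2(np.hypot(c[0],c[1]),c[2]); k=th/np.hypot(c[0],c[1])
    return d['cx']+d['fx']*k*c[0], d['cy']+d['fy']*k*c[1]
E
python3 - <<'E'
from h import *
d=snap('wrist','w1.png'); print(d['fx'],d['cx'],d['cy'],np.round(-np.array(d['R']).T@d['t'],1),np.round(d['R'],2).tolist())
print('pred',fproj(d,(461.4,-135.6,38)),'A',fproj(d,(546.4,165,52)),'B',fproj(d,(502.8,29.6,52)))
hs=cv2.cvtColor(d['img'],cv2.COLOR_RGB2HSV)
m=((hs[...,0]<18)&(hs[...,1]>170)&(hs[...,2]>100)).astype(np.uint8)
n,l,s,c=cv2.connectedComponentsWithStats(m)
for i in range(1,n):
    if s[i,4]>30: print(s[i],c[i],fon(d,*c[i],38))
E
```

```text
297.3186396354542 257.42954291169275 193.92824239083112 [409.2 -90.3 383.6] [[0.64, 0.77, 0.0], [0.74, -0.62, 0.26], [0.2, -0.17, -0.97]]
pred (np.float64(256.19939878231435), np.float64(174.09474141511913)) A (np.float64(471.21742992309737), np.float64(85.70337887567518)) B (np.float64(386.5523805716854), np.float64(115.86226455518592))
[ 11  58  25  28 294] [24.24829932 72.58163265] [ 126.23023806 -291.10906058   38.        ]
[243 163  27  19 190] [256.36315789 170.03684211] [ 457.77831416 -132.304145     38.        ]
```

View pics/w1.png

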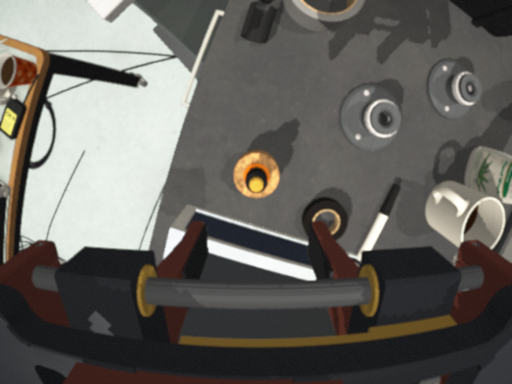

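The wrist view shows the adaptor in the cork ring at about (256,176) and the two stand rims near (382,119) and (464,88). Next I refine the adaptor position.

Run:
```python
from h import *
d=snap('wrist'); hs=cv2.cvtColor(d['img'],cv2.COLOR_RGB2HSV)
w=hs[145:207,225:290]
for name,m in(('flange',(w[...,0]<18)&(w[...,1]>170)&(w[...,2]>100)),('cork',(w[...,0]<22)&(w[...,1]>80)&(w[...,2]>70))):
    vv,uu=np.nonzero(m);(c,r)=cv2.minEnclosingCircle(np.stack([uu,vv],1).astype(np.float32)); c=(c[0]+225,c[1]+145)
    print(name,len(uu),uu.min()+225,uu.max()+225,vv.min()+145,vv.max()+145,c,r,fon(d,*c,38 if name=='flange' else 36))
# rings of stands: bright pixels
g=cv2.cvtColor(d['img'],cv2.COLOR_RGB2GRAY)
for n,(u,v) in dict(B=(382,119),A=(464,88)).items():
    w=(g[v-22:v+23,u-22:u+23]>170).astype(np.uint8); k,l,s,c=cv2.connectedComponentsWithStats(w); i=1+np.argmax(s[1:,4]); vv,uu=np.nonzero(l==i)
    e=cv2.fitEllipse(np.stack([uu,vv],1).astype(np.float32)); cc=(e[0][0]+u-22,e[0][1]+v-22); print(n,s[i],cc,e[1],fon(d,*cc,52))
    (c,r)=cv2.minEnclosingCircle(np.stack([uu,vv],1).astype(np.float32)); print(c[0]+u-22,c[1]+v-22,r)
```

```text
flange 186 243 269 163 181 (256.0, 175.5) 13.463011741638184 [ 462.55343837 -136.86146239   38.        ]
cork 1529 233 279 149 198 (255.8126449584961, 173.56671905517578) 24.66400146484375 [ 460.92159364 -135.78317416   36.        ]
B [  6   2  27  38 220] (383.5612449645996, 117.62738609313965) (33.003662109375, 35.55220413208008) [502.66661689  24.97772566  52.        ]
382.5 118.0 19.137758255004883
A [ 13   6  19  33 134] (468.52690505981445, 86.5493221282959) (25.98288345336914, 32.49998474121094) [545.62351804 159.59989523  52.        ]
466.0 88.0 16.492521286010742
```

```bash
echo '[[[0.9, -2, 27, 0, 0, 0], [0, 0, 27, 0, 0, 0], [0, 0, 27, 0, 0, 0], [0, 0, 27, 0, 0, 0], [0, 0, 20, 0, 0, 0]]]' > rows.txt && python3 -m jog rows.txt
echo '[[[0, 0, 12, 0, 0, 0], [0, 0, 12, 0, 0, 0], [0, 0, 12, 0, 0, 0], [0, 0, 12, 0, 0, 0], [0, 0, 0, 0, 0, 0]]]' > rows.txt && python3 -m jog rows.txt
python3 - <<'E'
from h import *
d=snap('wrist','w2.png');print(st())
E
```

```text
t: 3.65
ee_pos: [460.8, -135.7, 92.9]
orientation: [-1.08, -2.949, 0.0]
ft_force: [-0.1, -0.1, 0.6]
width: 60.2
grasp_force: 0.0
t: 4.07
ee_pos: [460.4, -135.6, 45.0]
orientation: [-1.078, -2.947, 0.0]
ft_force: [-0.3, 0.0, -0.2]
width: 59.9
grasp_force: 0.0
{'t': 4.117, 'ee_pos': [460.786, -135.707, 45.848], 'orientation': [-1.078, -2.948, 0.0], 'ft_force': [0.675, 0.031, -0.155], 'width': 60.327, 'grasp_force': 0.0}
```

View pics/w2.png

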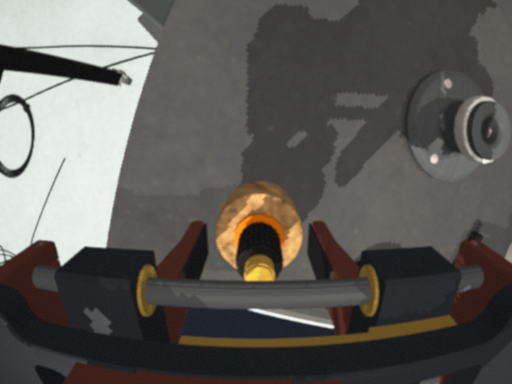

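Both fingers straddle the black grip, with the post at about (259,268). Closing now.

```bash
echo '[[[0, 0, 0, 0, 0, 0], [0, 0, 0, 0, 0, 0], [0, 0, 0, 0, 0, 0], [0, 0, 0, 0, 0, 0], [0, 0, 0, 0, 0, 0]]]' > rows.txt && python3 -m jog rows.txt 10
echo '[[[0, 0, 0, 0, 0, 0], [0, 0, 0, 0, 0, 0], [0, 0, 0, 0, 0, 0]]]' > rows.txt && python3 -m jog rows.txt
echo '[[[0, 0, -5, 0, 0, 0], [0, 0, -10, 0, 0, 0], [0, 0, -15, 0, 0, 0], [0, 0, -20, 0, 0, 0], [0, 0, -25, 0, 0, 0]]]' > rows.txt && python3 -m jog rows.txt
echo '[[[0, 0, -25, 0, 0, 0], [0, 0, -20, 0, 0, 0], [0, 0, -15, 0, 0, 0], [0, 0, 0, 0, 0, 0], [0, 0, 0, 0, 0, 0]]]' > rows.txt && python3 -m jog rows.txt
python3 - <<'E'
from h import *
d=snap('wrist','w3.png');print(st())
E
```

```text
t: 4.53
ee_pos: [461.8, -136.0, 47.2]
orientation: [1.077, 2.95, 0.0]
ft_force: [-0.7, 0.2, 0.1]
width: 30.3
grasp_force: 0.0
t: 4.78
ee_pos: [461.8, -136.0, 47.0]
orientation: [1.077, 2.951, 0.0]
ft_force: [-0.3, 0.6, 4.4]
width: 23.5
grasp_force: 30.0
t: 5.2
ee_pos: [460.4, -135.6, 122.1]
orientation: [-1.076, -2.949, 0.0]
ft_force: [0.4, -0.1, -1.0]
width: 23.6
grasp_force: 30.0
t: 5.62
ee_pos: [461.8, -136.0, 182.5]
orientation: [1.076, 2.949, 0.0]
ft_force: [0.3, 0.1, -1.8]
width: 23.8
grasp_force: 30.0
{'t': 5.667, 'ee_pos': [461.106, -135.822, 181.526], 'orientation': [-1.077, -2.951, 0.0], 'ft_force': [-0.775, -0.297, -2.371], 'width': 23.331, 'grasp_force': 30.0}
```

View pics/w3.png

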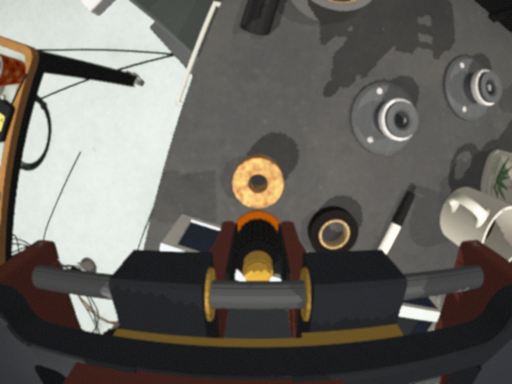

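The adaptor is held, with its flange at (257,215), and the empty ring's hole shows at (258,182). Stand B is at about (398,119) and stand A at about (486,87). Moving above B.

```bash
cat > m.py <<'E'
from h import *
import sys
def meas(d,X,z=52,half=26):
    "ring centre near projected X: bright/dark structure by Hough circles on an upsampled local view rectified to plane z (mm grid)"
    n=4; a=np.arange(-40*n,40*n+1)/n
    mp=np.array([[fproj(d,(X[0]+i,X[1]+j,z)) for i in a] for j in a],np.float32)
    return cv2.remap(d['img'],mp[...,0],mp[...,1],cv2.INTER_CUBIC)
E
python3 - <<'E'
from m import *
d=snap('wrist')
# ring hole dark, z=36
h=meas(d,(461.4,-135.7),36); cv2.imwrite('pics/hole.png',h[:,:,::-1])
print('hole pix world',fon(d,258,182,36)); print('TCP axis top',fproj(d,(461.3,-135.9,221.3)),'flange',fproj(d,(461.3,-135.9,175)))
E
echo '[[[14.9, 30.7, 0, 0, 0, 0], [14.9, 30.7, 0, 0, 0, 0], [14.9, 30.7, 0, 0, 0, 0], [14.9, 30.7, 0, 0, 0, 0], [14.9, 30.7, 0, 0, 0, 0]]]' > rows.txt && python3 -m jog rows.txt
echo '[[[0, 0, 0, 0, 0, 0], [0, 0, 0, 0, 0, 0]]]' > rows.txt && python3 -m jog rows.txt
python3 - <<'E'
from m import *
o=[]; d=snap('wrist')
b=meas(d,(502.8,29.6),52); h=cv2.imread('pics/hole.png')
cv2.imwrite('pics/rect1.png',np.hstack([h,b[:,:,::-1]])); print(b.shape,st(),fproj(d,(502.8,29.6,52)))
E
```

```text
hole pix world [ 460.81391379 -135.30178751   36.        ]
TCP axis top (np.float64(258.6783198996815), np.float64(272.1926904993711)) flange (np.float64(258.33408174075413), np.float64(233.96642007295802))
t: 6.13
ee_pos: [502.5, 30.9, 180.2]
orientation: [-1.077, -2.949, 0.002]
ft_force: [0.6, -0.1, -1.5]
width: 23.5
grasp_force: 30.0
t: 6.3
ee_pos: [502.7, 30.9, 180.2]
orientation: [-1.071, -2.951, 0.002]
ft_force: [-0.2, -0.7, -1.7]
width: 23.7
grasp_force: 30.0
(321, 321, 3) {'t': 6.35, 'ee_pos': [502.429, 29.86, 180.307], 'orientation': [-1.073, -2.95, 0.002], 'ft_force': [-0.389, -0.602, -0.993], 'width': 23.689, 'grasp_force': 30.0} (np.float64(257.1331334147039), np.float64(187.50080728396287))
```

View pics/rect1.png

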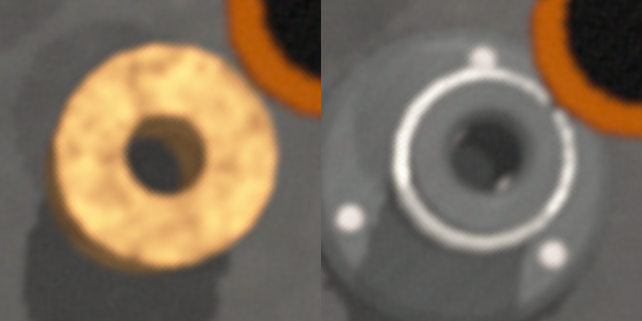

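Rectified crops at 4 px/mm (left: cork ring; right: stand B). The hole and cork are centred at (166,155), and B's rim and bore at about (486,155). Both show the same offset, so the adaptor is aligned over B to within about 1 mm.

```bash
echo '[[[-0.4, -0.5, 20, 0, 0, 0], [0, 0, 20, 0, 0, 0], [0, 0, 20, 0, 0, 0], [0, 0, 15, 0, 0, 0], [0, 0, 0, 0, 0, 0]]]' > rows.txt && python3 -m jog rows.txt
echo '[[[0, 0, 3, 0, 0, 0], [0, 0, 3, 0, 0, 0], [0, 0, 3, 0, 0, 0], [0, 0, 0, 0, 0, 0]]]' > rows.txt && python3 -m jog rows.txt
echo '[[[0, 0, 3, 0, 0, 0], [0, 0, 2, 0, 0, 0], [0, 0, 0, 0, 0, 0]]]' > rows.txt && python3 -m jog rows.txt
```

```text
t: 6.77
ee_pos: [500.5, 27.3, 103.5]
orientation: [-1.078, -2.945, 0.004]
ft_force: [-0.6, -0.6, -0.9]
width: 23.5
grasp_force: 30.0
t: 7.1
ee_pos: [503.5, 28.6, 97.9]
orientation: [1.077, 2.951, 0.0]
ft_force: [-0.2, -0.2, -1.1]
width: 23.2
grasp_force: 30.0
t: 7.35
ee_pos: [503.3, 28.9, 92.6]
orientation: [-1.077, -2.951, -0.0]
ft_force: [0.3, -0.6, -1.4]
width: 23.4
grasp_force: 30.0
```

```bash
echo '[[[0, 0, 2, 0, 0, 0], [0, 0, 2, 0, 0, 0], [0, 0, 0, 0, 0, 0]]]' > rows.txt && python3 -m jog rows.txt
echo '[[[0, 0, 2, 0, 0, 0], [0, 0, 2, 0, 0, 0], [0, 0, 0, 0, 0, 0]]]' > rows.txt && python3 -m jog rows.txt
```

```text
t: 7.6
ee_pos: [503.2, 28.9, 88.4]
orientation: [-1.077, -2.951, 0.0]
ft_force: [0.3, 0.3, -1.2]
width: 23.9
grasp_force: 30.0
t: 7.85
ee_pos: [503.1, 28.8, 84.3]
orientation: [-1.077, -2.951, 0.0]
ft_force: [0.4, -0.3, -2.1]
width: 23.2
grasp_force: 30.0
```

Run:
```python
from m import *
import time
print(st()); d=snap('wrist'); print(st())
```

```text
{'t': 7.85, 'ee_pos': [503.143, 28.829, 84.293], 'orientation': [-1.077, -2.951, 0.0], 'ft_force': [0.449, -0.291, -2.126], 'width': 23.213, 'grasp_force': 30.0}
{'t': 7.9, 'ee_pos': [503.203, 28.815, 84.43], 'orientation': [-1.077, -2.951, 0.0], 'ft_force': [0.548, 0.273, -1.292], 'width': 23.379, 'grasp_force': 30.0}
```

```bash
for k in 1 2 3; do echo '[[[0, 0, 2, 0, 0, 0], [0, 0, 2, 0, 0, 0], [0, 0, 0, 0, 0, 0]]]' > rows.txt && python3 -m jog rows.txt | grep -E "ee_pos|ft"; done
```

```text
ee_pos: [503.1, 28.8, 80.3]
ft_force: [0.7, -0.1, -2.0]
ee_pos: [503.2, 28.8, 76.3]
ft_force: [-0.2, 0.3, -1.5]
ee_pos: [503.2, 28.8, 72.3]
ft_force: [0.5, -0.2, -1.9]
```

```bash
echo '[[[0, 0, 2, 0, 0, 0], [0, 0, 2, 0, 0, 0], [0, 0, 0, 0, 0, 0]]]' > rows.txt && python3 -m jog rows.txt | grep -E "ee_pos|ft"; for k in 1 2 3 4; do echo '[[[0, 0, 1, 0, 0, 0], [0, 0, 0, 0, 0, 0]]]' > rows.txt && python3 -m jog rows.txt | grep -E "ee_pos|ft"; done
```

```text
ee_pos: [503.1, 28.8, 68.3]
ft_force: [1.0, -1.1, -1.6]
ee_pos: [503.2, 28.8, 67.5]
ft_force: [-0.3, 0.0, -1.8]
ee_pos: [503.4, 28.8, 66.6]
ft_force: [0.3, 0.5, -1.6]
ee_pos: [503.3, 28.8, 65.6]
ft_force: [-1.0, -0.1, -2.3]
ee_pos: [503.3, 28.8, 64.6]
ft_force: [-0.2, 0.9, -1.3]
```

```bash
for k in 1 2 3; do echo '[[[0, 0, 1, 0, 0, 0], [0, 0, 0, 0, 0, 0]]]' > rows.txt && python3 -m jog rows.txt | grep -E "ee_pos|ft"; done
```

```text
ee_pos: [503.3, 28.8, 63.6]
ft_force: [-0.5, 0.8, -2.0]
ee_pos: [503.5, 28.8, 63.0]
ft_force: [-2.0, -0.0, 4.0]
ee_pos: [503.5, 28.8, 63.0]
ft_force: [-4.2, 0.8, 17.5]
```

```bash
echo '[[[0, 0, 0, 0, 0, 0], [0, 0, -1, 0, 0, 0], [0, 0, -1, 0, 0, 0], [0, 0, 0, 0, 0, 0]]]' > rows.txt && python3 -m jog rows.txt | grep -E "ee_pos|ft"; for k in 1 2 3 4 5 6 7; do echo '[[[0, 0, -0.5, 0, 0, 0], [0, 0, 0, 0, 0, 0]]]' > rows.txt && python3 -m jog rows.txt | grep -E "ee_pos|ft"; done
```

```text
ee_pos: [503.5, 28.9, 63.8]
ft_force: [-0.1, -0.3, -2.3]
ee_pos: [503.3, 28.8, 64.0]
ft_force: [-0.3, 0.0, -0.9]
ee_pos: [503.3, 28.8, 64.6]
ft_force: [-0.2, -0.5, -1.5]
ee_pos: [503.4, 28.8, 65.2]
ft_force: [0.4, 0.8, -2.3]
ee_pos: [503.4, 28.8, 65.7]
ft_force: [0.6, 0.4, -1.9]
ee_pos: [503.4, 28.8, 66.3]
ft_force: [0.4, -0.5, -1.9]
ee_pos: [503.4, 28.8, 66.7]
ft_force: [-0.3, 0.5, -1.7]
ee_pos: [503.4, 28.8, 67.3]
ft_force: [-0.4, 0.9, -0.9]
```

```bash
for k in 1 2 3 4 ; do echo '[[[0, 0, -0.6, 0, 0, 0], [0, 0, 0, 0, 0, 0]]]' > rows.txt && python3 -m jog rows.txt | grep -E "ee_pos|ft"; done
```

```text
ee_pos: [503.4, 28.8, 67.9]
ft_force: [0.4, -0.6, -1.7]
ee_pos: [503.4, 28.8, 68.5]
ft_force: [0.0, -0.2, -1.3]
ee_pos: [503.4, 28.8, 69.1]
ft_force: [0.1, -0.5, -1.9]
ee_pos: [503.4, 28.8, 69.7]
ft_force: [-0.2, 0.4, -1.0]
```

```bash
for k in 1 2 3 4 ; do echo '[[[0, 0, -0.6, 0, 0, 0], [0, 0, 0, 0, 0, 0]]]' > rows.txt && python3 -m jog rows.txt | grep -E "ee_pos|ft"; done
```

```text
ee_pos: [503.4, 28.8, 70.2]
ft_force: [0.2, 1.1, -1.5]
ee_pos: [503.4, 28.9, 70.9]
ft_force: [1.0, -0.4, -0.8]
ee_pos: [503.4, 28.8, 71.5]
ft_force: [1.2, 0.6, -1.3]
ee_pos: [503.5, 28.9, 72.1]
ft_force: [-0.2, -0.4, -1.9]
```

The adaptor came up 9 mm with no pull at all, so B's latch is worn. Lifting out and going to A.

```bash
echo '[[[0, 0, -8, 0, 0, 0], [0, 0, -15, 0, 0, 0], [0, 0, -25, 0, 0, 0], [0, 0, -30, 0, 0, 0], [0, 0, -30, 0, 0, 0]]]' > rows.txt && python3 -m jog rows.txt | grep -E "ee_pos|ft"
echo '[[[10.7, 26.3, 0, 0, 0, 0], [10.7, 26.3, 0, 0, 0, 0], [10.7, 26.3, 0, 0, 0, 0], [10.7, 26.3, 0, 0, 0, 0], [10.7, 26.3, 0, 0, 0, 0]]]' > rows.txt && python3 -m jog rows.txt| grep -E "ee_pos|ft"
echo '[[[0, 0, 0, 0, 0, 0], [0, 0, 0, 0, 0, 0], [0, 0, 0, 0, 0, 0]]]' > rows.txt && python3 -m jog rows.txt
python3 - <<'E'
from m import *
d=snap('wrist'); b=meas(d,(546.4,165),52); o=st(); print(o)
T=snap('top'); n=4;a=np.arange(-40*n,40*n+1)/n
def pr(d,X):
    c=np.array(d['R'])@np.array(X)+d['t']; return d['cx']+d['fx']*c[0]/c[2],d['cy']+d['fy']*c[1]/c[2]
mp=np.array([[pr(T,(502.8+i,29.6+j,52.)) for i in a] for j in a],np.float32)
t=cv2.remap(T['img'],mp[...,0],mp[...,1],cv2.INTER_CUBIC)
cv2.imwrite('pics/rect2.png',np.hstack([b,t])[:,:,::-1])
E
```

```text
ee_pos: [502.7, 28.8, 181.3]
ft_force: [0.2, 0.1, -1.2]
ee_pos: [547.2, 165.1, 180.8]
ft_force: [1.2, -0.5, -1.0]
t: 13.98
ee_pos: [546.5, 163.5, 180.0]
orientation: [-1.076, -2.951, 0.001]
ft_force: [-0.5, 0.1, -1.6]
width: 23.4
grasp_force: 30.0
{'t': 14.033, 'ee_pos': [546.511, 163.103, 180.003], 'orientation': [-1.077, -2.951, 0.001], 'ft_force': [-0.416, -0.648, -1.428], 'width': 23.303, 'grasp_force': 30.0}
```

View pics/rect2.png

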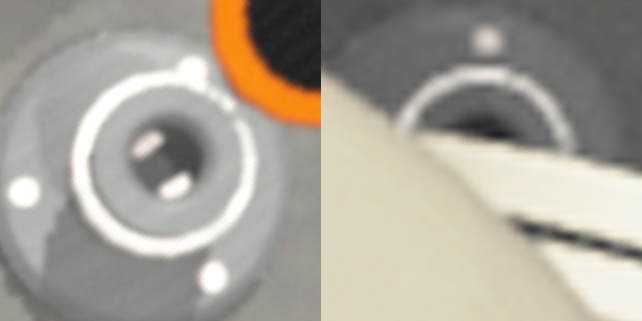

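Left: A's ring is centred at (165,162), so the adaptor needs about 1 mm of correction. The arm hides B in the right half. Going down into A.

```bash
echo '[[[0.5, 1.0, 20, 0, 0, 0], [0, 0, 20, 0, 0, 0], [0, 0, 20, 0, 0, 0], [0, 0, 14, 0, 0, 0], [0, 0, 0, 0, 0, 0]]]' > rows.txt && python3 -m jog rows.txt|grep -E "ee_pos|ft"
echo '[[[0, 0, 3, 0, 0, 0], [0, 0, 3, 0, 0, 0], [0, 0, 2, 0, 0, 0], [0, 0, 0, 0, 0, 0], [0, 0, 0, 0, 0, 0]]]' > rows.txt && python3 -m jog rows.txt|grep -E "ee_pos|ft"
```

```text
ee_pos: [545.2, 163.3, 103.4]
ft_force: [-0.5, -0.1, -1.5]
ee_pos: [547.7, 165.0, 98.6]
ft_force: [-0.7, 0.8, -1.1]
```

```bash
for k in 1 2 3 4; do echo '[[[0, 0, 2, 0, 0, 0], [0, 0, 2, 0, 0, 0], [0, 0, 0, 0, 0, 0]]]' > rows.txt && python3 -m jog rows.txt|grep -E "ee_pos|ft"; done
```

```text
ee_pos: [547.2, 165.0, 93.8]
ft_force: [-0.9, 0.7, -1.1]
ee_pos: [547.2, 164.9, 89.5]
ft_force: [0.3, -0.1, -1.7]
ee_pos: [547.3, 165.0, 85.6]
ft_force: [-0.0, -0.3, -1.0]
ee_pos: [547.8, 165.2, 81.9]
ft_force: [1.3, 1.6, -1.8]
```

```bash
for k in 1 2 3 4; do echo '[[[0, 0, 1, 0, 0, 0], [0, 0, 1, 0, 0, 0], [0, 0, 0, 0, 0, 0]]]' > rows.txt && python3 -m jog rows.txt|grep -E "ee_pos|ft"; done
```

```text
ee_pos: [547.7, 165.0, 80.2]
ft_force: [-0.3, 0.3, 2.1]
ee_pos: [547.7, 165.0, 78.2]
ft_force: [1.4, 0.3, 3.2]
ee_pos: [547.5, 165.0, 75.7]
ft_force: [1.9, 0.4, -1.5]
ee_pos: [547.4, 165.0, 73.8]
ft_force: [2.1, 1.2, 0.6]
```

```bash
for k in 1 2 3 4; do echo '[[[0, 0, 1, 0, 0, 0], [0, 0, 1, 0, 0, 0], [0, 0, 0, 0, 0, 0]]]' > rows.txt && python3 -m jog rows.txt|grep -E "ee_pos|ft"; done
```

```text
ee_pos: [547.4, 165.0, 71.8]
ft_force: [1.1, 0.9, 0.7]
ee_pos: [547.4, 165.0, 69.8]
ft_force: [0.1, 0.2, -0.0]
ee_pos: [547.3, 165.0, 67.6]
ft_force: [1.3, 2.9, -2.6]
ee_pos: [547.3, 165.0, 65.7]
ft_force: [1.4, 1.9, -1.7]
```

```bash
for k in 1 2 3; do echo '[[[0, 0, 1, 0, 0, 0], [0, 0, 0, 0, 0, 0]]]' > rows.txt && python3 -m jog rows.txt|grep -E "ee_pos|ft"; done
```

```text
ee_pos: [547.3, 165.0, 64.8]
ft_force: [1.7, 1.7, -0.5]
ee_pos: [547.4, 165.0, 63.8]
ft_force: [1.2, 0.8, -2.0]
ee_pos: [547.5, 165.0, 63.1]
ft_force: [1.3, 2.4, 0.2]
```

```bash
echo '[[[0, 0, 0.7, 0, 0, 0], [0, 0, 0, 0, 0, 0]]]' > rows.txt && python3 -m jog rows.txt|grep -E "ee_pos|ft"
```

```text
ee_pos: [547.5, 165.0, 63.0]
ft_force: [-0.9, 1.1, 7.4]
```

```bash
echo '[[[0, 0, 0.4, 0, 0, 0], [0, 0, 0, 0, 0, 0], [0, 0, 0, 0, 0, 0]]]' > rows.txt && python3 -m jog rows.txt|grep -E "ee_pos|ft";echo '[[[0, 0, -1, 0, 0, 0], [0, 0, -1, 0, 0, 0], [0, 0, 0, 0, 0, 0]]]' > rows.txt && python3 -m jog rows.txt|grep -E "ee_pos|ft"; echo '[[[0, 0, -0.5, 0, 0, 0], [0, 0, 0, 0, 0, 0]]]' > rows.txt && python3 -m jog rows.txt|grep -E "ee_pos|ft"
```

```text
ee_pos: [547.5, 165.0, 63.0]
ft_force: [-2.6, 1.0, 11.9]
ee_pos: [547.4, 165.0, 63.8]
ft_force: [0.8, 2.5, -0.2]
ee_pos: [547.3, 165.0, 64.1]
ft_force: [2.0, 2.3, -3.1]
```

```bash
for k in 1 2; do echo '[[[0, 0, -0.5, 0, 0, 0], [0, 0, 0, 0, 0, 0]]]' > rows.txt && python3 -m jog rows.txt|grep -E "ee_pos|ft";done
```

```text
ee_pos: [547.3, 165.0, 64.7]
ft_force: [1.4, 2.0, -3.6]
ee_pos: [547.3, 165.0, 65.3]
ft_force: [0.9, 3.2, -3.5]
```

```bash
for k in 1 2 3; do echo '[[[0, 0, -0.5, 0, 0, 0], [0, 0, 0, 0, 0, 0]]]' > rows.txt && python3 -m jog rows.txt|grep -E "ee_pos|ft";done
```

```text
ee_pos: [547.3, 165.0, 65.9]
ft_force: [1.0, 2.9, -3.5]
ee_pos: [547.3, 165.0, 66.5]
ft_force: [1.7, 2.7, -3.7]
ee_pos: [547.3, 164.9, 67.0]
ft_force: [0.1, 2.8, -2.7]
```

```bash
for k in 1 2; do echo '[[[0, 0, -0.5, 0, 0, 0], [0, 0, 0, 0, 0, 0]]]' > rows.txt && python3 -m jog rows.txt|grep -E "ee_pos|ft";done
```

```text
ee_pos: [547.4, 164.9, 67.5]
ft_force: [1.3, 2.0, -3.3]
ee_pos: [547.3, 165.0, 67.7]
ft_force: [1.1, 3.3, -5.0]
```

```bash
for k in 1 ; do echo '[[[0, 0, -0.5, 0, 0, 0], [0, 0, 0, 0, 0, 0]]]' > rows.txt && python3 -m jog rows.txt|grep -E "ee_pos|ft";done
```

```text
ee_pos: [547.3, 164.9, 68.0]
ft_force: [2.8, 3.0, -8.3]
```

```bash
for k in 1 2; do echo '[[[0, 0, -0.5, 0, 0, 0], [0, 0, 0, 0, 0, 0]]]' > rows.txt && python3 -m jog rows.txt|grep -E "ee_pos|ft";done
```

```text
ee_pos: [547.1, 164.9, 68.3]
ft_force: [3.1, 3.1, -13.1]
ee_pos: [547.1, 164.9, 68.7]
ft_force: [4.4, 4.1, -15.7]
```

```bash
echo '[[[0, 0, -0.4, 0, 0, 0], [0, 0, 0, 0, 0, 0], [0, 0, 0, 0, 0, 0]]]' > rows.txt && python3 -m jog rows.txt|grep -E "ee_pos|ft"; python3 -c "
from h import *
print(status.get_obs().keys())"
```

```text
ee_pos: [547.0, 164.9, 68.8]
ft_force: [4.8, 3.5, -19.4]
dict_keys(['t', 'qpos', 'qvel', 'joint_torque', 'ee_pos', 'orientation', 'ft_force', 'moment', 'grasp_force', 'width'])
```

```bash
for k in 1 2 3; do echo '[[[0, 0, 0, 0, 0, 0], [0, 0, 0, 0, 0, 0], [0, 0, 0, 0, 0, 0], [0, 0, 0, 0, 0, 0], [0, 0, 0, 0, 0, 0]]]' > rows.txt && python3 -m jog rows.txt|grep -E "ee_pos|ft|grasp|^t";done
```

```text
t: 21.58
ee_pos: [547.1, 164.9, 68.9]
ft_force: [4.7, 3.4, -18.7]
grasp_force: 30.0
t: 22.0
ee_pos: [547.0, 164.9, 68.8]
ft_force: [4.2, 4.1, -18.2]
grasp_force: 30.0
t: 22.42
ee_pos: [547.1, 164.9, 68.9]
ft_force: [4.4, 4.2, -18.6]
grasp_force: 30.0
```

The latch held about 17 N for 1.2 s. Pressing home again.

```bash
echo '[[[0, 0, 1.5, 0, 0, 0], [0, 0, 1.5, 0, 0, 0], [0, 0, 1.5, 0, 0, 0], [0, 0, 1.5, 0, 0, 0], [0, 0, 0, 0, 0, 0]]]' > rows.txt && python3 -m jog rows.txt|grep -E "ee_pos|ft"; for k in 1 2; do echo '[[[0, 0, 0.7, 0, 0, 0], [0, 0, 0, 0, 0, 0]]]' > rows.txt && python3 -m jog rows.txt|grep -E "ee_pos|ft";done
```

```text
ee_pos: [547.7, 164.9, 64.1]
ft_force: [1.9, 1.0, -1.6]
ee_pos: [547.6, 165.0, 63.3]
ft_force: [1.9, 2.2, -1.1]
ee_pos: [547.7, 165.0, 63.1]
ft_force: [-1.3, 0.4, 4.0]
```

```bash
echo '[[[0, 0, 0.6, 0, 0, 0], [0, 0, 0, 0, 0, 0], [0, 0, -0.6, 0, 0, 0], [0, 0, 0, 0, 0, 0]]]' > rows.txt && python3 -m jog rows.txt|grep -E "ee_pos|ft"; echo '[[[0, 0, 0, 0, 0, 0], [0, 0, 0, 0, 0, 0], [0, 0, 0, 0, 0, 0], [0, 0, 0, 0, 0, 0], [0, 0, 0, 0, 0, 0]]]' > rows.txt && python3 -m jog rows.txt 60
echo '[[[0, 0, 0, 0, 0, 0], [0, 0, 0, 0, 0, 0], [0, 0, -5, 0, 0, 0], [0, 0, -10, 0, 0, 0], [0, 0, -20, 0, 0, 0]]]' > rows.txt && python3 -m jog rows.txt|grep -E "ee_pos|ft|width"
echo '[[[0, 0, -30, 0, 0, 0], [0, 0, -30, 0, 0, 0], [0, 0, -30, 0, 0, 0], [0, 0, 0, 0, 0, 0], [0, 0, 0, 0, 0, 0]]]' > rows.txt && python3 -m jog rows.txt
python3 - <<'E'
from h import *
d=snap('wrist','w9.png'); S=snap('scene'); T=snap('top')
cv2.imwrite('pics/s9.png',np.hstack([d['img'][60:300,130:400],cv2.resize(S['img'][140:220,140:340],None,fx=2.4,fy=3)[:240]])[:,:,::-1]); print(st())
P=cloud(T); q=P[(abs(P[...,0]-547)<22)&(abs(P[...,1]-165)<22)]; q=q[(q[:,2]>60)&(q[:,2]<130)]; print(len(q), q[:,2].max() if len(q) else 0)
P=cloud(S); q=P[(abs(P[...,0]-547)<22)&(abs(P[...,1]-165)<22)]; q=q[(q[:,2]>60)&(q[:,2]<130)]; print(len(q), q[:,2].max() if len(q) else 0,np.median(q[:,:2],0) if len(q) else 0)
E
```

```text
ee_pos: [547.7, 165.0, 63.0]
ft_force: [-0.6, 0.4, 7.4]
t: 23.92
ee_pos: [547.1, 164.9, 62.1]
orientation: [-1.077, -2.951, 0.001]
ft_force: [-0.0, -0.4, -0.0]
width: 53.3
grasp_force: 0.0
ee_pos: [546.1, 164.6, 96.7]
ft_force: [0.4, -0.5, -0.5]
width: 60.0
t: 24.75
ee_pos: [548.7, 165.4, 190.2]
orientation: [1.075, 2.947, 0.005]
ft_force: [0.6, -0.6, -1.3]
width: 60.1
grasp_force: 0.0
{'t': 24.9, 'ee_pos': [546.564, 164.742, 186.573], 'orientation': [-1.076, -2.95, 0.002], 'ft_force': [0.033, 0.112, -0.381], 'width': 59.817, 'grasp_force': 0.0}
0 0
138 104.40130599854253 [551.08731409 156.21386344]
```

View pics/s9.png

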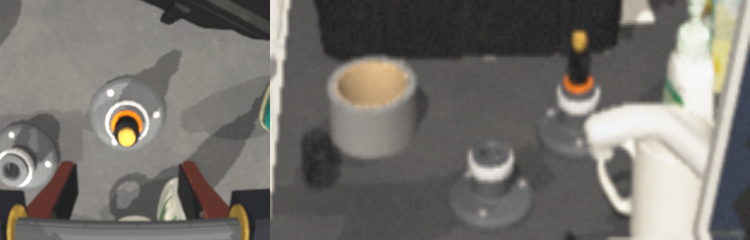

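The adaptor stands upright in A, with its flange on the rim (scene part at about (578,82)) and its top at about 104 mm (102 mm expected). The gripper is clear.

```bash
python3 -c "
from workcell import ticket
print(ticket.close_job())"
```

```text
the job is handed in; nothing more can be done
None
```

The nearer stand, at about (503, 29) mm, had the worn latch; the farther one, at about (547, 165) mm, held a tug of about 17 N for over a second, so I pressed the adaptor fully home there, let go and handed the job in (no verdict was shown).

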